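# Row up three unmarked tins and hold up the full one

## Robot

A 6-joint arm with a two-finger parallel gripper is mounted at the origin on the work surface. World frame = base frame: x ahead of the robot, y to its left, z up, the work surface at z = 0. Lengths are in m, angles in rad, forces in N, time in s.
With the tool pointing down it reaches from about 0.25 to 0.775 m from the base axis. Payload 4 kg.
Tool frame: the origin (TCP) lies at the very end of the fingers, on their centre line; the grasp point (between the pads) lies 19 mm behind it (robot.grip_point_offset is the distance from the TCP to the grasp point, in m); z points along the fingers, x is the direction in which the jaws open and shut, and the axes are right-handed (so a half turn about z gives the same grasp; the last joint's range is limited). The gripper opens to 94 mm and grips with 3 to 60 N. Pads are 16 mm wide; open, the fingers measure 119 mm over their backs; the gripper's body (75 mm by 177 mm) begins 78 mm behind the grasp point.
Start: joints at [1.195, 0.087, 1.371, -0, 1.684, -0.103], TCP at [0.148, 0.53, 0.206] pointing down, gripper open.
Joint ranges: [-3.1, 3.1], [-0.76, 2.03], [0.27, 2.55], [-1.08, 4.22], [0.17, 2.65], [-2.57, 2.57]. Speed limits (rad/s): [2.79, 2.79, 3.14, 3.14, 3.14, 3.14].

## Interface

Orientations are given as [roll, pitch, yaw] about the fixed x, y, z axes, in that order (R = Rz(yaw) Ry(pitch) Rx(roll)).
In Python, from bench import robot gives the robot as it stands.
- The arm moves only by the shell command python3 -m inch 'ROWS'. ROWS is text: rows parted by semicolons, each of 5 numbers parted by spaces: the shift along the tool's x, y, z in cm, then the turn about the tool's z in rad, then the closure, from 0 (fully open) to 1 (shut). In form: tx ty tz spin claw; .... A call has 1 to 20 rows; each row is the pose to reach, as a shift and turn from the pose measured when the call began, along the tool's axes at that moment; what a row does not reach only later rows make up. A row lasts 1/12 s, in which the tool goes at most 41.7 mm and 7.16 degrees, less where a joint would pass 70% of its speed; a pose out of reach is approached as far as the arm can. A call with a gripper value outside its range is refused whole. The fingers move at their own pace and stop on an object; the grip force is fixed at half the most. Time passes only in rows, so rows that repeat a pose let the fingers close. It gives the time, the measured TCP pose, the force and the opening at its end, in the units of the state.
- robot.get_obs(): the state, without advancing time (a new reading comes with each control period).
- robot.snapshot(name): name is "side" or "top"; returns (picture, depth): 384x512x3 uint8, blue, green, red; 384x512 float32, m along the optical axis (not along the pixel's ray), 0 where there is no reading.
- robot.camera_info(name): a dict with "K" (3x3 intrinsics, pixels), "dist" ([k1, k2, p1, p2, k3] as OpenCV has them; the pictures are not rectified), "extrinsics" (4x4, takes a point from world to camera coordinates). Camera axes: x right, y down, z forward; pixel columns grow to the right and rows downward; lengths in m; the calibration is good to about 2 mm. A picture is of the moment at which its call begins. camera_info takes no time and is no camera call.
- robot.close_job(): hands the job in, once; it reports no verdict.
The state is a dict: "time": time; "joint_positions": joint angles; "qvel": joint speeds; "joint_torque": joint torques, N m; "tool_pos": TCP position; "ee_rot": TCP orientation; "wrist_force": force on the tool from outside, world axes, zero at the start; "wrist_torque": the same for the moment, N m; "width": finger opening in m.
Only numpy, scipy, OpenCV 4.12 (cv2) and the standard library are available. Lean on these libraries where they do the work, as an engineer would, in place of code of your own. Each camera call takes 0.05 s, during which the arm holds its last target.

## Task

Three identical closed tins came in with the donations and only one of them is full: set them upright side by side in a row on the low wooden stand, one centred on each green mark, feeling their weight as you go. Once all three stand in the row, lift the heaviest one off the stand and finish while still holding it up in the gripper, upright and still, about 15 cm above the stand, with the other two left standing on their marks. Do not knock any tin over, and leave the jar, the carton and the red can where they are.

Things in the scene. Friction and masses are not known exactly. Their poses are not given: they have to be found in the camera images.
- tin_1_mid (a point): plain closed metal tin with a blue lid, an upright cylinder 60 mm in diameter and 100 mm tall; this point is its centre, 50 mm above its underside, z along its axis. It stands upright on the table at the start. The three tins look exactly alike; each weighs between 0.1 and 0.42 kg, and one of them, not known in advance and not told by its name or place, is at least 0.12 kg heavier than both others
- tin_2_mid (a point): plain closed metal tin with a blue lid, an upright cylinder 60 mm in diameter and 100 mm tall; this point is its centre, 50 mm above its underside, z along its axis. It stands upright on the table at the start. The three tins look exactly alike; each weighs between 0.1 and 0.42 kg, and one of them, not known in advance and not told by its name or place, is at least 0.12 kg heavier than both others
- tin_3_mid (a point): plain closed metal tin with a blue lid, an upright cylinder 60 mm in diameter and 100 mm tall; this point is its centre, 50 mm above its underside, z along its axis. It stands upright on the table at the start. The three tins look exactly alike; each weighs between 0.1 and 0.42 kg, and one of them, not known in advance and not told by its name or place, is at least 0.12 kg heavier than both others
- mark_1 (a point): centre of a flat round green mark, 68 mm in diameter, on the top face of the stand (50 mm above the table); its x axis runs along the row of marks, y across the stand, z up; an end mark, 84 mm from the middle one along -x of the stand
- mark_2 (a point): centre of a flat round green mark, 68 mm in diameter, on the top face of the stand (50 mm above the table); its x axis runs along the row of marks, y across the stand, z up; the middle mark
- mark_3 (a point): centre of a flat round green mark, 68 mm in diameter, on the top face of the stand (50 mm above the table); its x axis runs along the row of marks, y across the stand, z up; the other end mark, 84 mm from the middle one along +x of the stand
- stand: low pale wooden stand fixed to the table, 280 mm long (its x), 110 mm wide (its y), 50 mm high, with three green round marks in a row along the middle of its top; origin at the centre of its underside; any tin may go on any mark
- jar: bystander: amber glass jar with a red cap, 66 mm in diameter, 110 mm tall, standing on the table; origin at the centre of its underside
- carton: bystander: flat blue carton, 70 x 140 x 40 mm (x, y, z), lying on the table; origin at the centre of its underside
- can: bystander: red can with a yellow band, 72 mm in diameter, 100 mm tall, standing on the table; origin at the centre of its underside

How it is judged:
On the way:
1. all three tins stand upright and still in the row on the stand, each within 18 mm of the centre of a mark ((horizontal distance between tin_1_mid and mark_1 below 0.018 m or horizontal distance between tin_1_mid and mark_2 below 0.018 m or horizontal distance between tin_1_mid and mark_3 below 0.018 m) and height (world z) of tin_1_mid between 0.093 and 0.107 m and angle between each of tin_1_mid, tin_2_mid, tin_3_mid's own z axis and vertical below 0.1 rad and linear speed of each of tin_1, tin_2, tin_3 below 0.03 m/s and (horizontal distance between tin_2_mid and mark_1 below 0.018 m or horizontal distance between tin_2_mid and mark_2 below 0.018 m or horizontal distance between tin_2_mid and mark_3 below 0.018 m) and height (world z) of tin_2_mid between 0.093 and 0.107 m and (horizontal distance between tin_3_mid and mark_1 below 0.018 m or horizontal distance between tin_3_mid and mark_2 below 0.018 m or horizontal distance between tin_3_mid and mark_3 below 0.018 m) and height (world z) of tin_3_mid between 0.093 and 0.107 m), for 0.2 s.
At the end, for the whole second after the job is handed in: the heaviest tin is held in the gripper, still, within 0.35 rad of upright, its centre over 0.20 m above the table, touching only the gripper; the other two stand upright, still and untouched, within 18 mm of the centre of a mark, pressing on it with under 2.7 N (so the lighter ones) (((height (world z) of tin_1_mid above 0.2 m and contact force between the fingers and tin_1 above 1 N and angle between tin_1_mid's own z axis and vertical below 0.35 rad and linear speed of tin_1 below 0.03 m/s and contact force between tin_1 and stand below 0.1 N and contact force between tin_1 and jar below 0.1 N and contact force between tin_1 and carton below 0.1 N and contact force between tin_1 and can below 0.1 N and contact force between tin_1 and tin_2 below 0.1 N and contact force between tin_1 and tin_3 below 0.1 N and ((horizontal distance between tin_2_mid and mark_1 below 0.018 m or horizontal distance between tin_2_mid and mark_2 below 0.018 m or horizontal distance between tin_2_mid and mark_3 below 0.018 m) and height (world z) of tin_2_mid between 0.093 and 0.107 m and angle between tin_2_mid's own z axis and vertical below 0.1 rad and linear speed of tin_2 below 0.03 m/s and contact force between tin_2 and stand between 0.3 and 2.7 N and contact force between the fingers and tin_2 below 0.1 N) and ((horizontal distance between tin_3_mid and mark_1 below 0.018 m or horizontal distance between tin_3_mid and mark_2 below 0.018 m or horizontal distance between tin_3_mid and mark_3 below 0.018 m) and height (world z) of tin_3_mid between 0.093 and 0.107 m and angle between tin_3_mid's own z axis and vertical below 0.1 rad and linear speed of tin_3 below 0.03 m/s and contact force between tin_3 and stand between 0.3 and 2.7 N and contact force between the fingers and tin_3 below 0.1 N)) or (height (world z) of tin_2_mid above 0.2 m and contact force between the fingers and tin_2 above 1 N and angle between tin_2_mid's own z axis and vertical below 0.35 rad and linear speed of tin_2 below 0.03 m/s and contact force between tin_2 and stand below 0.1 N and contact force between tin_2 and jar below 0.1 N and contact force between tin_2 and carton below 0.1 N and contact force between tin_2 and can below 0.1 N and contact force between tin_2 and tin_1 below 0.1 N and contact force between tin_2 and tin_3 below 0.1 N and ((horizontal distance between tin_1_mid and mark_1 below 0.018 m or horizontal distance between tin_1_mid and mark_2 below 0.018 m or horizontal distance between tin_1_mid and mark_3 below 0.018 m) and height (world z) of tin_1_mid between 0.093 and 0.107 m and angle between tin_1_mid's own z axis and vertical below 0.1 rad and linear speed of tin_1 below 0.03 m/s and contact force between tin_1 and stand between 0.3 and 2.7 N and contact force between the fingers and tin_1 below 0.1 N) and ((horizontal distance between tin_3_mid and mark_1 below 0.018 m or horizontal distance between tin_3_mid and mark_2 below 0.018 m or horizontal distance between tin_3_mid and mark_3 below 0.018 m) and height (world z) of tin_3_mid between 0.093 and 0.107 m and angle between tin_3_mid's own z axis and vertical below 0.1 rad and linear speed of tin_3 below 0.03 m/s and contact force between tin_3 and stand between 0.3 and 2.7 N and contact force between the fingers and tin_3 below 0.1 N)) or (height (world z) of tin_3_mid above 0.2 m and contact force between the fingers and tin_3 above 1 N and angle between tin_3_mid's own z axis and vertical below 0.35 rad and linear speed of tin_3 below 0.03 m/s and contact force between tin_3 and stand below 0.1 N and contact force between tin_3 and jar below 0.1 N and contact force between tin_3 and carton below 0.1 N and contact force between tin_3 and can below 0.1 N and contact force between tin_3 and tin_1 below 0.1 N and contact force between tin_3 and tin_2 below 0.1 N and ((horizontal distance between tin_1_mid and mark_1 below 0.018 m or horizontal distance between tin_1_mid and mark_2 below 0.018 m or horizontal distance between tin_1_mid and mark_3 below 0.018 m) and height (world z) of tin_1_mid between 0.093 and 0.107 m and angle between tin_1_mid's own z axis and vertical below 0.1 rad and linear speed of tin_1 below 0.03 m/s and contact force between tin_1 and stand between 0.3 and 2.7 N and contact force between the fingers and tin_1 below 0.1 N) and ((horizontal distance between tin_2_mid and mark_1 below 0.018 m or horizontal distance between tin_2_mid and mark_2 below 0.018 m or horizontal distance between tin_2_mid and mark_3 below 0.018 m) and height (world z) of tin_2_mid between 0.093 and 0.107 m and angle between tin_2_mid's own z axis and vertical below 0.1 rad and linear speed of tin_2 below 0.03 m/s and contact force between tin_2 and stand between 0.3 and 2.7 N and contact force between the fingers and tin_2 below 0.1 N)))); the arm keeps its last pose, push and grip.
It fails at once if a tin is knocked over or laid on its side (tilted past 0.7 rad) (angle between any of tin_1_mid, tin_2_mid, tin_3_mid's own z axis and vertical above 0.7 rad).
It fails at once if the jar is pushed more than 30 mm or tipped over (distance of jar from where it was at the start of the episode above 0.03 m or angle between jar's own z axis and vertical above 0.5 rad).
It fails at once if the carton is pushed more than 30 mm or tipped over (distance of carton from where it was at the start of the episode above 0.03 m or angle between carton's own z axis and vertical above 0.5 rad).
It fails at once if the can is pushed more than 30 mm or tipped over (distance of can from where it was at the start of the episode above 0.03 m or angle between can's own z axis and vertical above 0.5 rad).
It also fails if it takes over 72 s, if anything falls off the work surface, if the arm or the gripper's body presses on something with over 40 N, if the wrist force passes 120 N, or if a joint passes its speed limit or range.

## Working session

There is one attempt and no reset: what is moved stays moved. The work goes in short steps, Python scripts to look and compute and a shell command to move; the robot and the scene stay as the last step left them, time stands still between calls to the robot, and variables do not carry over. Pictures are saved under pics/ and viewed, and the job is handed in when it is done.

```bash
mkdir -p pics; ls; python3 - <<'E'
from bench import robot
import cv2,numpy as np
for n in ("top","side"):
    p,d=robot.snapshot(n); cv2.imwrite(f"pics/{n}0.png",p); np.save(f"pics/{n}0.npy",d)
    print(n,robot.camera_info(n))
print(robot.get_obs(), robot.grip_point_offset)
E
```

```text
pics
top {'K': array([[455.60760259,   0.        , 255.20733709],
       [  0.        , 455.60760259, 196.28984665],
       [  0.        ,   0.        ,   1.        ]]), 'dist': array([0.00182186, 0.        , 0.        , 0.        , 0.        ]), 'extrinsics': array([[-0.001451  , -0.9999023 , -0.0139027 ,  0.10482902],
       [-0.98735552,  0.00363631, -0.15847984,  0.60051428],
       [ 0.15851491,  0.01349695, -0.98726433,  1.18780781],
       [ 0.        ,  0.        ,  0.        ,  1.        ]])}
side {'K': array([[379.6162683 ,   0.        , 255.70432035],
       [  0.        , 379.6162683 , 191.97318166],
       [  0.        ,   0.        ,   1.        ]]), 'dist': array([-0.05079944,  0.        ,  0.        ,  0.        ,  0.        ]), 'extrinsics': array([[ 0.99540976, -0.09569455, -0.00140237, -0.58864318],
       [-0.06856483, -0.70283171, -0.7080441 ,  0.14549392],
       [ 0.06677033,  0.70489016, -0.70616682,  1.04773787],
       [ 0.        ,  0.        ,  0.        ,  1.        ]])}
{'time': 0.1, 'joint_positions': array([ 1.19490036e+00,  8.78968441e-02,  1.37208069e+00, -3.14709323e-06,
        1.68362561e+00, -1.03071515e-01]), 'qvel': array([ 0.00123765, -0.00173411, -0.00245183,  0.00092474,  0.00015845,
        0.00085661]), 'joint_torque': array([ 2.88134710e-03, -3.41254091e+01, -3.03300869e+01,  7.21075851e-02,
        3.04196903e-02, -1.00320447e-04]), 'tool_pos': array([0.148006  , 0.52919576, 0.20442401]), 'ee_rot': array([-3.14138891e+00,  2.00014311e-03,  1.29797172e+00]), 'wrist_force': array([-0.1641103 ,  0.2297586 , -0.61120776]), 'wrist_torque': array([0.02149402, 0.0028266 , 0.01534804]), 'width': 0.0937580609648347} 0.0188
```

View pics/top0.png

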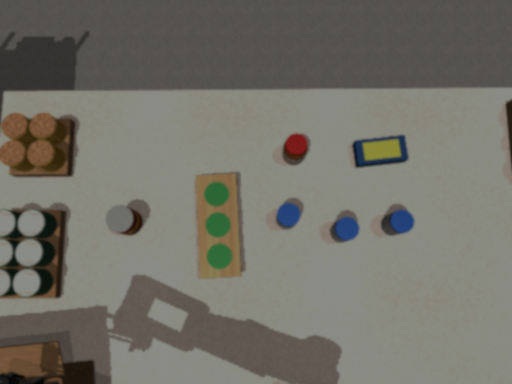

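View pics/side0.png

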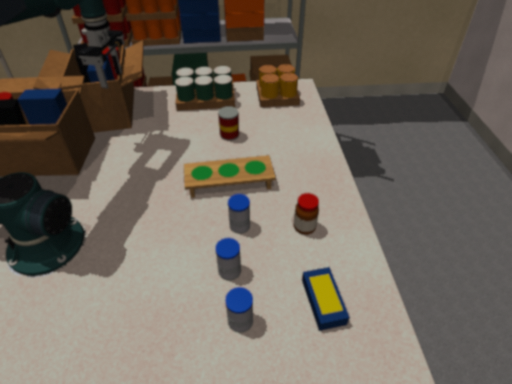

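The top view shows the blue lids at about (289,215), (346,229) and (400,221). The green marks are at (217,193), (218,224) and (219,256), the jar cap at (297,146), the carton at (381,151) and the can at (122,219). Next I'll turn these pixels into positions.

```bash
cat > h.py <<'E'
from bench import robot
import cv2,numpy as np
def onplane(cam,uv,z):
    c=robot.camera_info(cam); E=c["extrinsics"]; R=E[:3,:3]; t=E[:3,3]
    n=cv2.undistortPoints(np.array(uv,float).reshape(-1,1,2),c["K"],c["dist"]).reshape(-1,2)
    d=np.c_[n,np.ones(len(n))]@R; o=-R.T@t
    return o+d*((z-o[2])/d[:,2])[:,None]
def blobs(p,lo,hi,amin=60):
    m=cv2.inRange(cv2.cvtColor(p,cv2.COLOR_BGR2HSV),np.array(lo),np.array(hi))
    n,l,s,c=cv2.connectedComponentsWithStats(m)
    return [(c[i],s[i],l==i) for i in range(1,n) if s[i,4]>=amin]
def locate(cam,p,lo,hi,z,amin=60):
    out=[]
    for c,s,m in blobs(p,lo,hi,amin):
        cs,_=cv2.findContours(m.astype(np.uint8),cv2.RETR_EXTERNAL,cv2.CHAIN_APPROX_NONE)
        k=max(cs,key=len).reshape(-1,2); P=onplane(cam,k,z)[:,:2].astype(np.float32)
        (x,y),r=cv2.minEnclosingCircle(P)
        out.append((c.round(1),s[4],onplane(cam,[c],z)[0,:2].round(4),np.round((x,y,r),4)))
    return out
BLUE=((105,150,60),(125,255,255)); GREEN=((45,100,40),(85,255,255))
E
python3 - <<'E'
from h import *
for n in("top","side"):
    p=cv2.imread(f"pics/{n}0.png"); d=np.load(f"pics/{n}0.npy")
    hsv=cv2.cvtColor(p,cv2.COLOR_BGR2HSV)
    print(n)
    for nm,(c,z) in dict(blue=(BLUE,.1),green=(GREEN,.05)).items():
        for o in locate(n,p,*c,z): print(nm,*o)
    for o in locate(n,p,(0,150,60),(8,255,255),.11,40)+locate(n,p,(172,150,60),(180,255,255),.11,40): print("red",*o)
    for o in locate(n,p,(20,120,60),(35,255,255),.04,40): print("yel",*o)
p=cv2.imread("pics/top0.png");print(onplane("top",[[122,219]],.1), onplane("top",[[199,174],[238,172],[241,275],[200,277]],.05).round(3).tolist(),onplane("top",[[354,140],[405,137],[408,160],[357,166]],.04).round(3).tolist())
# depth-based check of tin tops
d=np.load("pics/top0.npy");print([d[v,u] for u,v in((289,213),(346,228),(400,221),(218,224),(122,219))])
E
```

```text
top
blue [377.4 153.7] 252 [ 0.7047 -0.2188] [ 0.7148 -0.2272  0.0689]
blue [288.1 214.4] 355 [0.5449 0.0178] [0.5449 0.0174 0.0282]
blue [401.1 220.9] 377 [ 0.5272 -0.2715] [ 0.5279 -0.2714  0.0287]
blue [346.2 228.2] 368 [ 0.5089 -0.1306] [ 0.5093 -0.1302  0.0282]
green [216.3 193.7] 447 [0.6082 0.209 ] [0.6081 0.209  0.0327]
green [217.5 224.4] 461 [0.5243 0.2046] [0.5247 0.2046 0.0328]
green [219.  255.9] 483 [0.4405 0.1997] [0.4406 0.1995 0.0326]
red [295.9 145. ] 374 [ 0.7268 -0.0044] [ 0.7278 -0.004   0.0297]
yel [381.3 149.3] 585 [ 0.7326 -0.2458] [ 0.7335 -0.2451  0.052 ]
side
blue [39.2 94.2] 310 [-0.1815  0.6586] [-0.1823  0.6609  0.0737]
blue [238.4 202.4] 276 [0.5459 0.0132] [0.5459 0.0144 0.031 ]
blue [227.3 248.5] 375 [ 0.5095 -0.1374] [ 0.5097 -0.1367  0.0299]
blue [323.6 301. ] 433 [ 0.71   -0.2979] [ 0.7156 -0.2827  0.0685]
blue [238.7 300.1] 527 [ 0.5279 -0.2777] [ 0.528  -0.2771  0.0301]
green [254.6 167.1] 210 [0.6082 0.2095] [0.6083 0.2098 0.0316]
green [228.4 169.8] 212 [0.5248 0.2047] [0.5251 0.2058 0.0317]
green [201.5 172.5] 218 [0.4408 0.2001] [0.4407 0.2006 0.0314]
red [ 5.  95.4] 86 [-0.3059  0.6498] [-0.3118  0.65    0.0379]
red [307.6 202.4] 312 [ 0.7289 -0.0143] [ 0.7296 -0.0133  0.0337]
yel [278.   88.7] 275 [0.7516 0.7011] [0.7493 0.7079 0.0834]
yel [228.9 128.5] 51 [0.5365 0.4398] [0.5373 0.4479 0.0291]
yel [254.7 166.9] 75 [0.6095 0.2218] [0.6104 0.2217 0.0393]
yel [228.5 169.4] 73 [0.5252 0.2179] [0.525  0.2175 0.0391]
yel [201.6 172.1] 69 [0.44   0.2131] [0.4402 0.213  0.0393]
yel [325.3 293.8] 798 [ 0.7332 -0.2479] [ 0.7332 -0.2454  0.0543]
[[0.53425003 0.44759631 0.1       ]] [[0.663, 0.257, 0.05], [0.668, 0.15, 0.05], [0.39, 0.141, 0.05], [0.385, 0.249, 0.05]] [[0.76, -0.171, 0.04], [0.767, -0.313, 0.04], [0.702, -0.318, 0.04], [0.686, -0.177, 0.04]]
[np.float32(1.1755646), np.float32(1.1697592), np.float32(1.1685354), np.float32(1.2285984), np.float32(1.1798116)]
```

```bash
cat >> h.py <<'E'
from scipy.spatial.transform import Rotation as Ro
def goto(x,y,z,yaw=1.626):
    o=robot.get_obs(); R=Ro.from_euler("xyz",o["ee_rot"]); d=R.inv().apply(np.array([x,y,z])-o["tool_pos"])*100
    T=R.inv()*Ro.from_euler("xyz",[np.pi,0,yaw]); print("rows:",d.round(2),"spin",round(T.as_rotvec()[2],3),"tilt",T.as_rotvec()[:2].round(3)); return d
def st():
    o=robot.get_obs(); print({k:np.round(o[k],4).tolist() for k in("time","tool_pos","ee_rot","wrist_force","wrist_torque","width","joint_positions")})
E
python3 -c "
from h import *
goto(.545,.016,.204)"
```

```text
rows: [-38.72  52.06   0.11] spin -0.328 tilt [-0.001  0.002]
```

```bash
python3 -m inch '-38.7 52.1 0 -0.328 0; -38.7 52.1 0 -0.328 0; -38.7 52.1 0 -0.328 0; -38.7 52.1 0 -0.328 0; -38.7 52.1 0 -0.328 0; -38.7 52.1 0 -0.328 0; -38.7 52.1 0 -0.328 0; -38.7 52.1 0 -0.328 0; -38.7 52.1 0 -0.328 0; -38.7 52.1 0 -0.328 0; -38.7 52.1 0 -0.328 0; -38.7 52.1 0 -0.328 0; -38.7 52.1 0 -0.328 0; -38.7 52.1 0 -0.328 0; -38.7 52.1 0 -0.328 0; -38.7 52.1 0 -0.328 0; -38.7 52.1 0 -0.328 0; -38.7 52.1 0 -0.328 0; -38.7 52.1 0 -0.328 0; -38.7 52.1 0 -0.328 0'; python3 -c "
from h import *
st();goto(.545,.016,.043)"
```

```text
time: 1.77
tool_pos: [0.5447, 0.0173, 0.2051]
ee_rot: [-3.14, 0.001, 1.627]
wrist_force: [0.7, -0.1, 0.6]
width: 0.094
{'time': 1.7667, 'tool_pos': [0.5447, 0.0173, 0.2051], 'ee_rot': [-3.1403, 0.0013, 1.6274], 'wrist_force': [0.6877, -0.1342, 0.5662], 'wrist_torque': [0.0878, 0.0617, 0.0073], 'width': 0.094, 'joint_positions': [-0.0714, 0.0772, 1.3823, -0.0015, 1.6832, -1.699]}
rows: [-0.11  0.04 16.21] spin 0.001 tilt [-0.001  0.001]
```

```bash
python3 -m inch '-0.1 0 4 0 0; -0.1 0 8 0 0; -0.1 0 11 0 0; -0.1 0 14 0 0; -0.1 0 15.6 0 0; -0.1 0 16.2 0 0; -0.1 0 16.2 0 0; -0.1 0 16.2 0 0; -0.1 0 16.2 0 1; -0.1 0 16.2 0 1; -0.1 0 16.2 0 1; -0.1 0 16.2 0 1; -0.1 0 16.2 0 1; -0.1 0 16.2 0 1; -0.1 0 16.2 0 1; -0.1 0 16.2 0 1'; python3 -c "
from h import *
st()"
```

```text
time: 3.1
tool_pos: [0.5449, 0.0165, 0.0435]
ee_rot: [-3.141, 0.0, 1.627]
wrist_force: [-1.6, 1.3, 3.1]
width: 0.0594
{'time': 3.1, 'tool_pos': [0.5449, 0.0165, 0.0435], 'ee_rot': [-3.1411, 0.0004, 1.6275], 'wrist_force': [-1.5579, 1.3172, 3.0586], 'wrist_torque': [0.4616, 0.08, -0.0085], 'width': 0.0594, 'joint_positions': [-0.0734, 0.1654, 1.6124, -0.0005, 1.3641, -1.7007]}
```

```bash
python3 -m inch '0 0 -1 0 1; 0 0 -3 0 1; 0 0 -6 0 1; 0 0 -9 0 1; 0 0 -12 0 1; 0 0 -15 0 1; 0 0 -17 0 1; 0 0 -18 0 1; 0 0 -18.5 0 1; 0 0 -18.5 0 1; 0 0 -18.5 0 1; 0 0 -18.5 0 1'; python3 - <<'E'
from h import *
for i in range(4):
    p,_=robot.snapshot("side"); print(robot.get_obs()["wrist_force"].round(2))
cv2.imwrite("pics/side1.png",p); st(); goto(.4405,.200,.228)
E
```

```text
time: 4.1
tool_pos: [0.544, 0.0166, 0.226]
ee_rot: [-3.137, -0.0, 1.627]
wrist_force: [-0.6, -0.3, -3.7]
width: 0.0597
[ 0.41  0.59 -3.76]
[-1.13 -0.39 -4.49]
[-0.86  0.45 -3.88]
[ 0.13  0.14 -3.13]
{'time': 4.3, 'tool_pos': [0.5445, 0.0167, 0.2273], 'ee_rot': [-3.1388, 0.0001, 1.6275], 'wrist_force': [0.1327, 0.1374, -3.1318], 'wrist_torque': [0.0706, -0.0236, -0.014], 'width': 0.06, 'joint_positions': [-0.0731, 0.0746, 1.3415, -0.0005, 1.7283, -1.7007]}
rows: [18.89 -9.35 -0.05] spin 0.001 tilt [-0.003  0.   ]
```

View pics/side1.png

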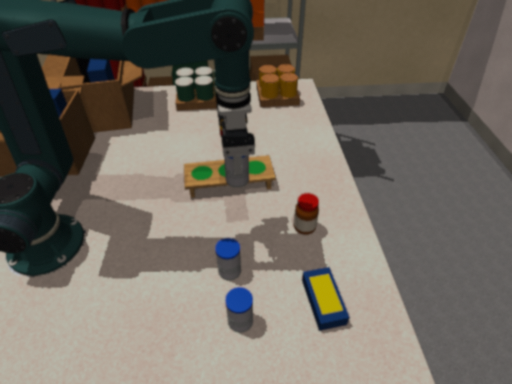

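The side view shows the first tin held upright above the table, with the other two untouched at (228,258) and (239,309). The wrist reads about 3.8 N, or 0.39 kg. I'll carry it to the near mark.

```bash
python3 -m inch '1 -0.5 0 0 1; 3 -1.5 0 0 1; 6 -3 0 0 1; 9 -4.5 0 0 1; 12 -6 0 0 1; 15 -7.5 0 0 1; 17 -8.5 0 0 1; 18.3 -9.1 0 0 1; 18.9 -9.35 0 0 1; 18.9 -9.35 0 0 1; 18.9 -9.35 0 0 1; 18.9 -9.35 2 0 1; 18.9 -9.35 5 0 1; 18.9 -9.35 8 0 1; 18.9 -9.35 10 0 1; 18.9 -9.35 11.2 0 1; 18.9 -9.35 11.2 0 1; 18.9 -9.35 11.2 0 1'; python3 - <<'E'
from h import *
st(); goto(.4405,.200,.093)
E
```

```text
time: 5.8
tool_pos: [0.4405, 0.1994, 0.1156]
ee_rot: [-3.138, 0.0, 1.626]
wrist_force: [0.2, 0.2, -3.3]
width: 0.0596
{'time': 5.8, 'tool_pos': [0.4405, 0.1994, 0.1156], 'ee_rot': [-3.1384, 0.0005, 1.6263], 'wrist_force': [0.1841, 0.2427, -3.3179], 'wrist_torque': [-0.0322, -0.033, 0.0274], 'width': 0.0596, 'joint_positions': [0.3075, -0.0228, 1.6633, 0.0003, 1.5043, -1.3188]}
rows: [0.06 0.01 2.26] spin 0.0 tilt [-0.003  0.   ]
```

```bash
python3 -m inch '0.05 0 0.7 0 1; 0.05 0 1.3 0 1; 0.05 0 1.7 0 1; 0.05 0 2 0 1; 0.05 0 2.1 0 1; 0.05 0 2.2 0 1; 0.05 0 2.2 0 1; 0.05 0 2.2 0 1'; python3 - <<'E'
from h import *
st()
E
```

```text
time: 6.47
tool_pos: [0.4406, 0.2, 0.0938]
ee_rot: [-3.139, 0.0, 1.626]
wrist_force: [-0.0, 0.4, -5.0]
width: 0.0599
{'time': 6.4667, 'tool_pos': [0.4406, 0.2, 0.0938], 'ee_rot': [-3.139, 0.0003, 1.6263], 'wrist_force': [-0.0135, 0.4258, -4.9611], 'wrist_torque': [0.0119, -0.0226, -0.0282], 'width': 0.0599, 'joint_positions': [0.3085, -0.0079, 1.6932, 0.0003, 1.459, -1.3178]}
```

```bash
python3 -m inch '0 0 0.1 0 1; 0 0 0.2 0 1; 0 0 0.2 0 1; 0 0 0.2 0 1'; python3 -c "
from h import *
st()"
```

```text
time: 6.8
tool_pos: [0.4408, 0.2001, 0.0935]
ee_rot: [-3.14, 0.0, 1.626]
wrist_force: [-3.7, -1.2, 5.4]
width: 0.0596
{'time': 6.8, 'tool_pos': [0.4408, 0.2001, 0.0935], 'ee_rot': [-3.1401, 0.0001, 1.6264], 'wrist_force': [-3.7368, -1.1809, 5.3876], 'wrist_torque': [-0.3099, 0.6859, 0.0398], 'width': 0.0596, 'joint_positions': [0.3087, -0.0081, 1.6939, 0.0002, 1.4572, -1.3177]}
```

```bash
python3 -m inch '0 0 0 0 0; 0 0 0 0 0; 0 0 0 0 0; 0 0 0 0 0; 0 0 0 0 0; 0 0 -1 0 0; 0 0 -4 0 0; 0 0 -8 0 0; 0 0 -11.5 0 0; 0 0 -12.5 0 0; 0 0 -12.5 0 0; 0 0 -12.5 0 0'; python3 -c "
from h import *
st(); goto(.509,-.132,.218); goto(.509,-.132,.0435)"
```

```text
time: 7.8
tool_pos: [0.4411, 0.2001, 0.2186]
ee_rot: [-3.141, -0.0, 1.626]
wrist_force: [-0.7, 0.5, -0.5]
width: 0.0943
{'time': 7.8, 'tool_pos': [0.4411, 0.2001, 0.2186], 'ee_rot': [-3.1408, -0.0, 1.6264], 'wrist_force': [-0.6862, 0.4794, -0.4761], 'wrist_torque': [0.0447, 0.0458, 0.0287], 'width': 0.0943, 'joint_positions': [0.3086, -0.0614, 1.4953, 0.0002, 1.7084, -1.3178]}
rows: [-33.54   4.93   0.05] spin 0.0 tilt [-0.001 -0.   ]
rows: [-33.54   4.94  17.5 ] spin 0.0 tilt [-0.001 -0.   ]
```

```bash
python3 -m inch '-3 0.4 0 0 0; -7 1 0 0 0; -11 1.6 0 0 0; -15 2.2 0 0 0; -19 2.8 0 0 0; -23 3.4 0 0 0; -27 4 0 0 0; -31 4.6 0 0 0; -33 4.9 0 0 0; -33.5 4.9 0 0 0; -33.5 4.9 0 0 0; -33.5 4.9 3 0 0; -33.5 4.9 7 0 0; -33.5 4.9 11 0 0; -33.5 4.9 14 0 0; -33.5 4.9 16.3 0 0; -33.5 4.9 17.5 0 0; -33.5 4.9 17.5 0 0; -33.5 4.9 17.5 0 0; -33.5 4.9 17.5 0 1' && python3 -m inch '0 0 0 0 1; 0 0 0 0 1; 0 0 0 0 1; 0 0 0 0 1; 0 0 0 0 1; 0 0 0 0 1; 0 0 0 0 1'; python3 -c "
from h import *
st()"
```

```text
time: 9.47
tool_pos: [0.5099, -0.1315, 0.0454]
ee_rot: [3.139, 0.001, 1.627]
wrist_force: [0.0, -0.1, 0.6]
width: 0.09
time: 10.05
tool_pos: [0.5103, -0.1319, 0.0461]
ee_rot: [3.138, 0.002, 1.627]
wrist_force: [0.1, -0.3, 3.1]
width: 0.0597
{'time': 10.05, 'tool_pos': [0.5103, -0.1319, 0.0461], 'ee_rot': [3.1382, 0.0019, 1.6271], 'wrist_force': [0.1452, -0.3079, 3.0502], 'wrist_torque': [0.0338, 0.0648, -0.027], 'width': 0.0597, 'joint_positions': [-0.3602, 0.1213, 1.657, -0.0004, 1.3594, -1.9872]}
```

```bash
python3 -m inch '0 0 -1 0 1; 0 0 -3 0 1; 0 0 -6 0 1; 0 0 -9 0 1; 0 0 -12 0 1; 0 0 -15 0 1; 0 0 -17 0 1; 0 0 -18 0 1; 0 0 -18.5 0 1; 0 0 -18.5 0 1; 0 0 -18.5 0 1; 0 0 -18.5 0 1'; python3 - <<'E'
from h import *
F=[]
for i in range(4):
    p,_=robot.snapshot("top"); F.append(robot.get_obs()["wrist_force"])
print(np.mean(F,0).round(2)); cv2.imwrite("pics/top2.png",p); st()
for o in locate("top",p,*GREEN,.05)+locate("top",p,*BLUE,.15): print(*o)
goto(.5245,.2046,.23); goto(.5245,.2046,.112)
E
```

```text
time: 11.05
tool_pos: [0.5088, -0.1312, 0.2288]
ee_rot: [-3.141, 0.0, 1.627]
wrist_force: [0.2, -0.3, -0.7]
width: 0.0599
[-0.15  0.09 -1.83]
{'time': 11.25, 'tool_pos': [0.5092, -0.1314, 0.2299], 'ee_rot': [3.1404, 0.001, 1.6272], 'wrist_force': [-0.2074, 0.0782, -1.7699], 'wrist_torque': [0.0007, 0.0173, -0.0014], 'width': 0.0598, 'joint_positions': [-0.3601, 0.0286, 1.3844, -0.0004, 1.7271, -1.9873]}
[216.2 193.7] 446 [0.6082 0.2092] [0.6082 0.2093 0.0325]
[217.6 224.5] 462 [0.5242 0.2045] [0.5246 0.2045 0.0328]
[401.8 150.3] 82 [ 0.7003 -0.2674] [ 0.7052 -0.2581  0.032 ]
[357.9 148.3] 77 [ 0.7061 -0.1574] [ 0.7047 -0.1581  0.0187]
[215.9 254.3] 404 [0.4415 0.198 ] [0.4422 0.1979 0.0281]
rows: [33.46  3.42 -0.04] spin 0.001 tilt [0.001 0.001]
rows: [33.47  3.41 11.76] spin 0.001 tilt [0.001 0.001]
```

View pics/top2.png

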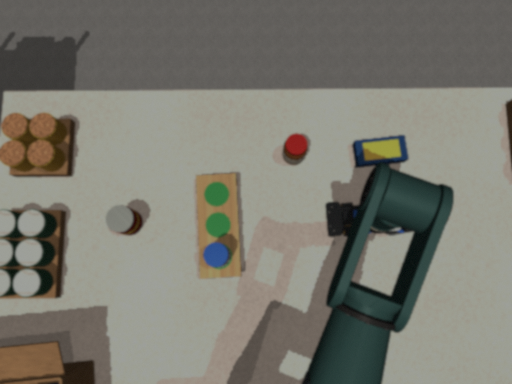

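The top view shows tin A on the near mark at (216,254), within about 3 mm, and nothing else has moved. The held tin B reads about 1.8 N, so it is light. B goes to the middle mark.

```bash
python3 -m inch '1 0.1 0 0 1; 3 0.3 0 0 1; 6.5 0.7 0 0 1; 10 1 0 0 1; 13.5 1.4 0 0 1; 17 1.7 0 0 1; 20.5 2.1 0 0 1; 24 2.4 0 0 1; 27.5 2.8 0 0 1; 30.5 3.1 0 0 1; 32.5 3.3 0 0 1; 33.5 3.4 0 0 1; 33.5 3.4 0 0 1; 33.5 3.4 0 0 1; 33.5 3.4 2 0 1; 33.5 3.4 5 0 1; 33.5 3.4 8 0 1; 33.5 3.4 10.5 0 1; 33.5 3.4 11.8 0 1; 33.5 3.4 11.8 0 1'; python3 - <<'E'
from h import *
st(); goto(.5245,.2046,.096)
E
```

```text
time: 12.92
tool_pos: [0.5218, 0.2023, 0.1071]
ee_rot: [-3.134, 0.003, 1.625]
wrist_force: [-1.0, 0.0, -1.6]
width: 0.0597
{'time': 12.9167, 'tool_pos': [0.5218, 0.2023, 0.1071], 'ee_rot': [-3.1344, 0.0035, 1.6246], 'wrist_force': [-0.9845, 0.0407, -1.632], 'wrist_torque': [-0.0127, 0.0247, 0.0115], 'width': 0.0597, 'joint_positions': [0.2696, 0.1541, 1.4931, -0.0019, 1.5021, -1.3548]}
rows: [0.22 0.29 1.11] spin -0.001 tilt [-0.007  0.003]
```

```bash
python3 -m inch '0.2 0.25 0 0 1; 0.2 0.25 0 0 1; 0.2 0.25 0.2 0 1; 0.2 0.25 0.5 0 1; 0.2 0.25 0.8 0 1; 0.2 0.25 1 0 1; 0.2 0.25 1.1 0 1; 0.2 0.25 1.1 0 1; 0.2 0.25 1.1 0 1'; python3 - <<'E'
from h import *
st(); goto(.5245,.2046,.096)
E
```

```text
time: 13.67
tool_pos: [0.5242, 0.2044, 0.0964]
ee_rot: [-3.135, 0.003, 1.625]
wrist_force: [-0.7, -0.7, 0.1]
width: 0.0599
{'time': 13.6667, 'tool_pos': [0.5242, 0.2044, 0.0964], 'ee_rot': [-3.1347, 0.0035, 1.6247], 'wrist_force': [-0.7489, -0.738, 0.1452], 'wrist_torque': [0.0482, 0.0313, -0.0252], 'width': 0.0599, 'joint_positions': [0.2722, 0.167, 1.5001, -0.0019, 1.4819, -1.3523]}
rows: [0.02 0.04 0.04] spin -0.001 tilt [-0.007  0.003]
```

Contact is just starting, so I'll press 1–2 mm, release and rise.

```bash
python3 -m inch '0 0 0.1 0 1; 0 0 0.1 0 1; 0 0 0.15 0 1; 0 0 0.15 0 0; 0 0 0.15 0 0; 0 0 0.15 0 0; 0 0 0.15 0 0; 0 0 0.15 0 0; 0 0 -1 0 0; 0 0 -4 0 0; 0 0 -8 0 0; 0 0 -11.5 0 0; 0 0 -12.5 0 0; 0 0 -12.5 0 0; 0 0 -12.5 0 0'; python3 - <<'E'
from h import *
st(); goto(.528,-.273,.218); goto(.528,-.273,.0435)
E
```

```text
time: 14.92
tool_pos: [0.5251, 0.2049, 0.2216]
ee_rot: [-3.136, 0.003, 1.625]
wrist_force: [0.2, -0.0, -0.1]
width: 0.0941
{'time': 14.9167, 'tool_pos': [0.5251, 0.2049, 0.2216], 'ee_rot': [-3.1356, 0.0033, 1.6247], 'wrist_force': [0.2005, -0.0189, -0.0847], 'wrist_torque': [-0.0114, -0.0155, -0.0158], 'width': 0.0941, 'joint_positions': [0.2726, 0.1206, 1.3026, -0.0019, 1.725, -1.3524]}
rows: [-47.73  -2.28   0.53] spin -0.001 tilt [-0.006  0.003]
rows: [-47.68  -2.18  17.98] spin -0.001 tilt [-0.006  0.003]
```

```bash
python3 -m inch '-3 -0.1 0 0 0; -7 -0.3 0 0 0; -11 -0.5 0 0 0; -15 -0.7 0 0 0; -19 -0.9 0 0 0; -23 -1.1 0 0 0; -27 -1.3 0 0 0; -31 -1.5 0 0 0; -35 -1.7 0 0 0; -39 -1.9 0 0 0; -43 -2.1 0 0 0; -46 -2.2 0 0 0; -47.7 -2.3 0 0 0; -47.7 -2.3 0 0 0; -47.7 -2.3 0 0 0; -47.7 -2.3 0 0 0' ; python3 - <<'E'
from h import *
p,_=robot.snapshot("side"); cv2.imwrite("pics/side3.png",p)
st(); goto(.528,-.273,.218); goto(.528,-.273,.0445)
E
```

```text
time: 16.25
tool_pos: [0.5277, -0.271, 0.2222]
ee_rot: [-3.134, 0.001, 1.626]
wrist_force: [-0.1, 0.4, -0.4]
width: 0.0938
{'time': 16.3, 'tool_pos': [0.528, -0.2708, 0.2228], 'ee_rot': [-3.1349, 0.002, 1.6267], 'wrist_force': [-0.0246, 0.8964, 0.3277], 'wrist_torque': [0.0199, -0.0332, -0.0268], 'width': 0.0938, 'joint_positions': [-0.5662, 0.1857, 1.2264, -0.0056, 1.7338, -2.1938]}
rows: [-0.22 -0.01  0.48] spin 0.001 tilt [-0.007  0.002]
rows: [-0.19  0.11 17.83] spin 0.001 tilt [-0.007  0.002]
```

View pics/side3.png

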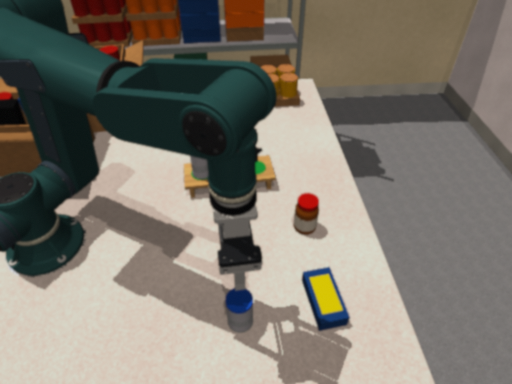

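The gripper is centred above the last tin at (239,310). The arm hides most of the stand from this view. I'll go down and grip.

```bash
python3 -m inch '-0.2 0 3 0 0; -0.2 0 7 0 0; -0.2 0.1 11 0 0; -0.2 0.1 14 0 0; -0.2 0.1 16.5 0 0; -0.2 0.1 17.8 0 0; -0.2 0.1 17.8 0 0; -0.2 0.1 17.8 0 0; -0.2 0.1 17.8 0 1; -0.2 0.1 17.8 0 1; -0.2 0.1 17.8 0 1; -0.2 0.1 17.8 0 1; -0.2 0.1 17.8 0 1; -0.2 0.1 17.8 0 1; -0.2 0.1 17.8 0 1; -0.2 0.1 17.8 0 1; -0.2 0.1 17.8 0 1' && python3 -m inch '0 0 -1 0 1; 0 0 -3 0 1; 0 0 -6 0 1; 0 0 -9 0 1; 0 0 -12 0 1; 0 0 -15 0 1; 0 0 -17 0 1; 0 0 -18 0 1; 0 0 -18.5 0 1; 0 0 -18.5 0 1; 0 0 -18.5 0 1; 0 0 -18.5 0 1'; python3 - <<'E'
from h import *
F=[]
for i in range(4):
    p,_=robot.snapshot("top"); F.append(robot.get_obs()["wrist_force"])
print(np.mean(F,0).round(2)); cv2.imwrite("pics/top4.png",p); st()
for o in locate("top",p,*GREEN,.05)+locate("top",p,*BLUE,.15): print(*o)
goto(.608,.209,.23); goto(.608,.209,.112)
E
```

```text
time: 17.72
tool_pos: [0.5282, -0.2734, 0.0455]
ee_rot: [-3.136, 0.003, 1.627]
wrist_force: [0.5, -0.8, 2.4]
width: 0.0595
time: 18.72
tool_pos: [0.5285, -0.2724, 0.2279]
ee_rot: [-3.132, 0.0, 1.627]
wrist_force: [-1.2, -0.1, -1.5]
width: 0.0599
[ 0.01 -0.03 -0.78]
{'time': 18.9167, 'tool_pos': [0.5289, -0.2727, 0.2291], 'ee_rot': [-3.1338, 0.0013, 1.6267], 'wrist_force': [0.3517, 0.3827, -0.8061], 'wrist_torque': [0.0615, -0.0113, 0.0201], 'width': 0.0598, 'joint_positions': [-0.568, 0.19, 1.209, -0.0057, 1.7482, -2.1956]}
[216.3 193.7] 448 [0.608 0.209] [0.608  0.2089 0.0328]
[375.9 153.8] 266 [ 0.6918 -0.202 ] [ 0.7016 -0.2129  0.0659]
[214.6 221.6] 399 [0.5215 0.2022] [0.5215 0.202  0.0282]
[216.  254.3] 405 [0.4415 0.1979] [0.4422 0.1979 0.0281]
rows: [47.65 10.59 -0.23] spin 0.001 tilt [-0.008  0.001]
rows: [47.66 10.68 11.57] spin 0.001 tilt [-0.008  0.001]
```

View pics/top4.png

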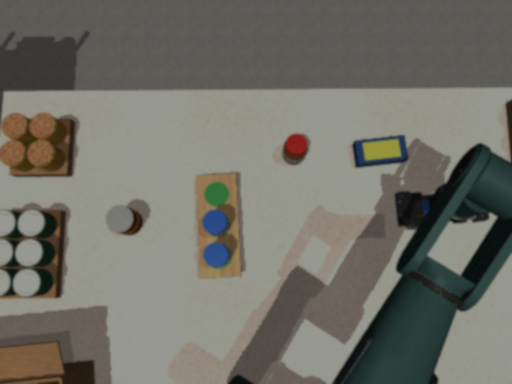

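The top view shows tins A and B on the near and middle marks at (216,254) and (215,222), with the far mark free at (216,194). C reads about 0.8 N, so A is the heaviest. C goes to the far mark.

```bash
python3 -m inch '1 0.2 0 0 1; 3 0.7 0 0 1; 6.5 1.4 0 0 1; 10 2.2 0 0 1; 13.5 3 0 0 1; 17 3.8 0 0 1; 20.5 4.6 0 0 1; 24 5.3 0 0 1; 27.5 6.1 0 0 1; 31 6.9 0 0 1; 34.5 7.7 0 0 1; 38 8.4 0 0 1; 41.5 9.2 0 0 1; 44.5 9.9 0 0 1; 46.5 10.3 0 0 1; 47.6 10.6 0 0 1; 47.6 10.6 0 0 1; 47.6 10.6 0 0 1; 47.6 10.6 0 0 1; 47.6 10.6 0 0 1'; python3 - <<'E'
from h import *
st(); goto(.608,.209,.101); goto(.608,.209,.0955)
E
```

```text
time: 20.58
tool_pos: [0.6082, 0.207, 0.2279]
ee_rot: [-3.134, 0.002, 1.625]
wrist_force: [-1.6, 0.3, -1.8]
width: 0.0597
{'time': 20.5833, 'tool_pos': [0.6082, 0.207, 0.2279], 'ee_rot': [-3.134, 0.0017, 1.6246], 'wrist_force': [-1.5563, 0.2923, -1.8333], 'wrist_torque': [0.0102, -0.0384, -0.0005], 'width': 0.0597, 'joint_positions': [0.2399, 0.3004, 1.0773, -0.0003, 1.7716, -1.3847]}
rows: [ 0.23  0.08 12.69] spin -0.001 tilt [-0.008  0.002]
rows: [ 0.23  0.09 13.24] spin -0.001 tilt [-0.008  0.002]
```

```bash
python3 -m inch '0.2 0.1 2 0 1; 0.2 0.1 5 0 1; 0.2 0.1 8 0 1; 0.2 0.1 10.5 0 1; 0.2 0.1 11.8 0 1; 0.2 0.1 12.3 0 1; 0.2 0.1 12.6 0 1; 0.2 0.1 12.9 0 1; 0.2 0.1 13.1 0 1; 0.2 0.1 13.2 0 1; 0.2 0.1 13.2 0 1; 0.2 0.1 13.2 0 1'; python3 -c "
from h import *
st()"
```

```text
time: 21.58
tool_pos: [0.6086, 0.2089, 0.0969]
ee_rot: [-3.136, 0.001, 1.625]
wrist_force: [0.3, 0.2, -1.4]
width: 0.0599
{'time': 21.5833, 'tool_pos': [0.6086, 0.2089, 0.0969], 'ee_rot': [-3.1355, 0.0014, 1.6247], 'wrist_force': [0.3361, 0.2422, -1.4058], 'wrist_torque': [0.0254, -0.0199, 0.0106], 'width': 0.0599, 'joint_positions': [0.2427, 0.3399, 1.2866, -0.0003, 1.5213, -1.3819]}
```

```bash
python3 -m inch '0 0 0.1 0 1; 0 0 0.2 0 1; 0 0 0.25 0 1; 0 0 0.25 0 1'; python3 -c "
from h import *
st()"
```

```text
time: 21.92
tool_pos: [0.609, 0.2091, 0.0955]
ee_rot: [-3.137, 0.001, 1.625]
wrist_force: [-0.0, 0.2, 2.3]
width: 0.0598
{'time': 21.9167, 'tool_pos': [0.609, 0.2091, 0.0955], 'ee_rot': [-3.1371, 0.001, 1.6248], 'wrist_force': [-0.0005, 0.2074, 2.2956], 'wrist_torque': [0.0532, 0.1503, 0.0574], 'width': 0.0598, 'joint_positions': [0.2428, 0.3405, 1.2887, -0.0002, 1.517, -1.382]}
```

The tin has touched down. I'll release and rise.

```bash
python3 -m inch '0 0 0 0 0; 0 0 0 0 0; 0 0 0 0 0; 0 0 0 0 0; 0 0 0 0 0; 0 0 -1 0 0; 0 0 -4 0 0; 0 0 -8 0 0; 0 0 -11.5 0 0; 0 0 -13 0 0; 0 0 -13 0 0; 0 0 -13 0 0'; python3 -c "
from h import *
st();goto(.4415,.1985,.225)"
```

```text
time: 22.92
tool_pos: [0.6101, 0.2094, 0.227]
ee_rot: [-3.14, 0.0, 1.625]
wrist_force: [-0.9, 0.6, -0.0]
width: 0.0939
{'time': 22.9167, 'tool_pos': [0.6101, 0.2094, 0.227], 'ee_rot': [-3.1401, 0.0005, 1.6248], 'wrist_force': [-0.895, 0.635, -0.0158], 'wrist_torque': [0.0694, 0.0104, -0.0055], 'width': 0.0939, 'joint_positions': [0.2428, 0.3013, 1.078, -0.0002, 1.7638, -1.382]}
rows: [ -0.17 -16.89   0.22] spin -0.001 tilt [-0.001  0.   ]
```

```bash
python3 -m inch '-3 -2 0 0 0; -6 -5 0 0 0; -9 -8 0 0 0; -12 -11 0 0 0; -16 -13 0 0 0; -20 -15 0 0 0; -24 -16.5 0 0 0; -26 -16.9 0 0 0; -26 -16.9 0 0 0; -26 -16.9 0 0 0; -26 -16.9 0 0 0'; python3 - <<'E'
from h import *
p,_=robot.snapshot("top"); cv2.imwrite("pics/top5.png",p)
for o in locate("top",p,*GREEN,.05,20)+locate("top",p,*BLUE,.15): print(*o)
s,_=robot.snapshot("side"); cv2.imwrite("pics/side5.png",s)
for o in locate("side",s,*BLUE,.15): print(*o)
st(); goto(.4415,.1985,.225)
E
```

```text
time: 23.83
tool_pos: [0.4547, -0.0588, 0.2255]
ee_rot: [-3.137, -0.001, 1.625]
wrist_force: [-0.7, 0.2, -0.3]
width: 0.0941
[376.1 154. ] 267 [ 0.6911 -0.2026] [ 0.7016 -0.2129  0.0659]
[213.  187.7] 392 [0.6067 0.2075] [0.6069 0.2074 0.0284]
[214.6 221.6] 399 [0.5215 0.2022] [0.5215 0.202  0.0282]
[215.9 254.3] 403 [0.4415 0.1982] [0.4423 0.1984 0.0281]
[52.5 93.1] 83 [-0.0866  0.5696] [-0.0962  0.5648  0.0373]
[254.6 143.1] 192 [0.6078 0.2027] [0.6078 0.2035 0.0305]
[226.1 145.6] 209 [0.5231 0.1994] [0.5227 0.2004 0.0329]
[323.3 301.2] 450 [ 0.697  -0.3248] [ 0.7028 -0.3103  0.0639]
{'time': 23.9333, 'tool_pos': [0.4553, -0.0582, 0.2262], 'ee_rot': [-3.1381, -0.0006, 1.6266], 'wrist_force': [-0.6806, 0.1255, 0.4874], 'wrist_torque': [0.0689, -0.0555, -0.0094], 'width': 0.0938, 'joint_positions': [-0.2504, -0.1176, 1.532, -0.0004, 1.7307, -1.877]}
rows: [25.7   0.06  0.14] spin 0.001 tilt [-0.004 -0.001]
```

View pics/top5.png

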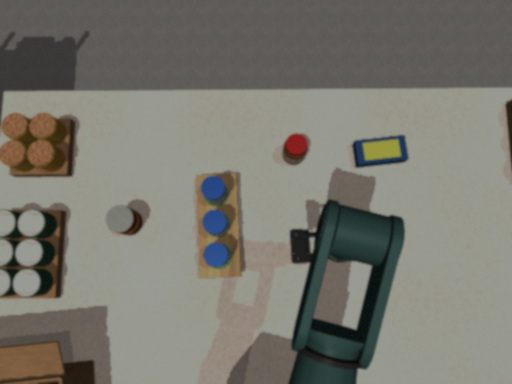

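View pics/side5.png

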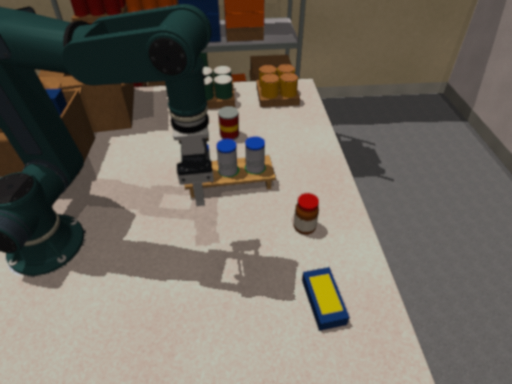

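The top view shows all three tins upright on their marks at (213,188), (215,222) and (216,254), each within about 4 mm. The jar, carton and can have not moved. Now I'll pick up tin A from the near mark.

```bash
python3 -m inch '2 0 0 0 0; 6 0 0 0 0; 10 0 0 0 0; 14 0 0 0 0; 18 0 0 0 0; 22 0 0 0 0; 24.5 0 0 0 0; 25.7 0 0 0 0; 25.7 0 0 0 0; 25.7 0 0 0 0; 25.7 0 0 0 0'; python3 -c "
from h import *
st();goto(.4415,.199,.0945)"
```

```text
time: 24.85
tool_pos: [0.4411, 0.1975, 0.2262]
ee_rot: [-3.138, 0.0, 1.626]
wrist_force: [-0.1, -0.9, -0.4]
width: 0.0941
{'time': 24.85, 'tool_pos': [0.4411, 0.1975, 0.2262], 'ee_rot': [-3.1378, 0.0003, 1.6259], 'wrist_force': [-0.0977, -0.8986, -0.4092], 'wrist_torque': [0.0207, -0.023, -0.0195], 'width': 0.0941, 'joint_positions': [0.3033, -0.0625, 1.4813, 0.0006, 1.7265, -1.3226]}
rows: [ 0.15  0.1  13.17] spin -0.0 tilt [-0.004  0.   ]
```

```bash
python3 -m inch '0.1 0.1 2 0 0; 0.1 0.1 5 0 0; 0.1 0.1 8 0 0; 0.1 0.1 10.5 0 0; 0.1 0.1 12.3 0 0; 0.1 0.1 13.2 0 0; 0.1 0.1 13.2 0 0; 0.1 0.1 13.2 0 0; 0.1 0.1 13.2 0 1; 0.1 0.1 13.2 0 1; 0.1 0.1 13.2 0 1; 0.1 0.1 13.2 0 1; 0.1 0.1 13.2 0 1; 0.1 0.1 13.2 0 1; 0.1 0.1 13.2 0 1; 0.1 0.1 13.2 0 1; 0.1 0.1 13.2 0 1; 0.1 0.1 13.2 0 1' && python3 -m inch '0 0 -0.5 0 1; 0 0 -1.5 0 1; 0 0 -3 0 1; 0 0 -5 0 1; 0 0 -7 0 1; 0 0 -9 0 1; 0 0 -11 0 1; 0 0 -13 0 1; 0 0 -14.3 0 1; 0 0 -15.2 0 1; 0 0 -15.5 0 1; 0 0 -15.5 0 1; 0 0 -15.5 0 1; 0 0 -15.5 0 1; 0 0 -15.5 0 1; 0 0 -15.5 0 1'; python3 - <<'E'
from h import *
F=[]
for i in range(4):
    p,_=robot.snapshot("side" if i%2 else "top"); F.append(robot.get_obs()["wrist_force"]); cv2.imwrite(f"pics/fin{i}.png",p)
print(np.mean(F,0).round(2)); st(); print(robot.get_obs()["qvel"].round(4))
p=cv2.imread("pics/fin2.png")
for o in locate("top",p,*GREEN,.05,20)+locate("top",p,*BLUE,.15): print(*o)
cv2.imwrite("pics/both.png",cv2.resize(np.hstack([p,cv2.imread("pics/fin3.png")]),(800,300)))
E
```

```text
time: 26.35
tool_pos: [0.4418, 0.1993, 0.0948]
ee_rot: [-3.139, -0.001, 1.626]
wrist_force: [-0.1, 3.3, 3.9]
width: 0.0596
time: 27.68
tool_pos: [0.4418, 0.199, 0.2488]
ee_rot: [-3.137, -0.001, 1.626]
wrist_force: [-0.5, 0.5, -4.5]
width: 0.0593
[-0.37 -0.49 -3.77]
{'time': 27.8833, 'tool_pos': [0.4421, 0.1991, 0.2496], 'ee_rot': [-3.1384, -0.001, 1.6263], 'wrist_force': [-0.2476, -0.9734, -4.7287], 'wrist_torque': [-0.0281, 0.0125, -0.0073], 'width': 0.0595, 'joint_positions': [0.3048, -0.061, 1.4341, 0.0018, 1.7713, -1.3211]}
[ 0.0007  0.0005 -0.0032  0.001  -0.0023  0.0008]
[376.2 153.9] 268 [ 0.6914 -0.2026] [ 0.7016 -0.2129  0.0659]
[212.9 187.7] 391 [0.6068 0.2075] [0.6066 0.2078 0.0284]
```

View pics/both.png

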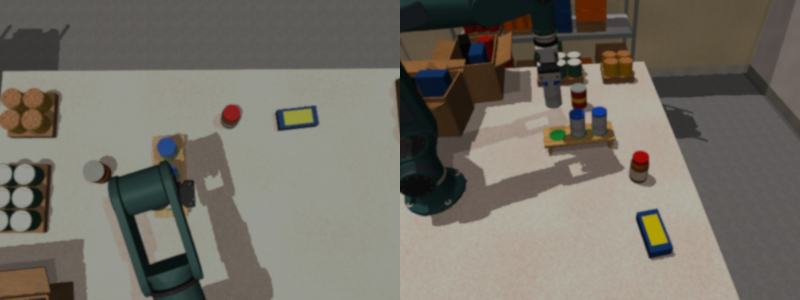

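The heaviest tin is held upright above the stand, at about (551,92) in the right-hand picture. The other two stand on their marks and the near mark is clear. I'll hand the job in.

```bash
python3 -c "
from bench import robot
print(robot.close_job())"
```

```text
the job is handed in; nothing more can be done
None
```

I set all three tins on the marks and handed the job in with the heaviest one held up in the gripper. Handing in gives no verdict.

- **Weights:** Lifted off the table, the tins read about 3.8 N (picked first, placed on the near mark), 1.8 N (middle mark) and 0.8 N (far mark). The readings were noisy by about ±0.7 N, and a second lift of the heaviest again averaged 3.8 N.
- **Placement:** Before the final lift, the top picture put all three lids within about 4 mm of their mark centres.
- **Final state:** At 27.9 s the arm was at rest, with the heaviest tin upright and about 15 cm above the stand.
    - **The two tins left behind:** The last side picture shows both still standing on their marks. The top picture confirmed only the far one, because the arm hid the middle tin.
    - **Bystanders:** The jar, the carton and the can look unmoved in both pictures.

The two cameras disagreed by 5–7 mm on lid positions. I went by the top one, and the 18 mm tolerance covers the difference.

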